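# Release the ratchet and close the dish press

## Robot

A 6-joint arm with a two-finger parallel gripper is mounted at the origin on a cart in front of the work surface, level with it; the furniture and walls round the work are solid. World frame = base frame: x ahead of the robot, y to its left, z up, the work surface at z = 0. Lengths are in m, angles in rad, forces in N, time in s.
With the tool pointing down it reaches from about 0.375 to 0.9 m from the base axis. Payload 3.1 kg.
Tool frame: the origin (TCP) lies at the very end of the fingers, on their centre line; the grasp point (between the pads) lies 19 mm behind it; z points along the fingers, y is the direction in which the jaws open and shut (so a half turn about z gives the same grasp; the last joint's range is limited). The gripper opens to 85 mm and grips with 20 to 120 N. Pads are 22 mm wide; open, the fingers measure 114 mm over their backs; the gripper's body (76 mm by 85 mm) begins 54 mm behind the grasp point. The pads swing forward as they close: fully open they stand 13 mm farther back than shut.
Start: joints at [1.06, 0.527, 1.433, -0, 1.181, -0.178], TCP at [0.204, 0.591, 0.231] pointing down, gripper open.
Joint ranges: [-3.08, 3.08], [-0.75, 2.2], [0.22, 2.44], [-1.43, 4.57], [0, 2.65], [-2.85, 2.85]. Speed limits (rad/s): [2.79, 2.79, 3.14, 3.14, 3.14, 3.14].

## Interface

Orientations are given as a unit quaternion [x, y, z, w].
In Python, from station import manip gives the robot as it stands. The module is installed in compiled form; this text tells all that it offers.
- The arm moves only by the tool send_rows, never from a script. Its argument "commands" is a list of rows, each an object with "delta_pos": the shift along the world's x, y, z in cm, a list of three; "yaw": the turn about the world's z in rad. A call has 1 to 10 rows; each row shifts and turns the pose as measured when the row begins; what a row does not reach is not made up. A row lasts 1/8 s, in which the tool goes at most 62.5 mm and 10.7 degrees, less where a joint would pass 70% of its speed; a pose out of reach is approached as far as the arm can. A call is refused whole if a number of a shift passes 6.25 or a number of a turn 0.188, either way. A call with a gripper value outside its range is refused whole. "grip" is the closure, from -1 (fully open) to 1 (shut), set as the call begins (left out, the last holds). The fingers move at their own pace and stop on an object; "force" is the grip in N (left out, the last holds). Time passes only in rows, so rows that do not move let the fingers close. It gives the time, the measured TCP pose, the force and the opening at its end, in the units of the state.
- manip.sense(): the state, without advancing time (a new reading comes with each control period).
- manip.snapshot(name): name is "scene" or "top" or "wrist"; returns the picture (384x512x3 uint8, blue, green, red); there is no depth.
- manip.get_calibration(name): a dict with "fx", "fy", "cx", "cy" (pixels), "world_to_cam" (4x4, takes a point from world to camera coordinates); the wrist camera has in their place "mount" (4x4, takes a point from camera to tool coordinates, whose origin is the TCP and whose axes are the flange's). Camera axes: x right, y down, z forward; pixel columns grow to the right and rows downward; lengths in m; the calibration is good to about 2 mm. A picture is of the moment at which its call begins: read the wrist's pose just before it. get_calibration takes no time and is no camera call.
- manip.sign_off(): hands the job in, once; it reports no verdict.
The state is a dict: "t": time; "q": joint angles; "qd": joint speeds; "tau": joint torques, N m; "tcp_pos": TCP position; "tool_rot": TCP orientation; "force": force on the tool from outside, world axes, zero at the start; "ft_torque": the same for the moment, N m; "finger_gap": opening from 0.0 (shut) to 1.0 (fully open).
Only numpy, scipy, OpenCV 4.12 (cv2) and the standard library are available. Lean on these libraries where they do the work, as an engineer would, in place of code of your own. Each camera call takes 0.05 s, during which the arm holds its last target. There are 200 camera calls.

## Task

Close the small lever press over the petri dish: press the pawl's thumb tab fully down so that the pawl swings clear of the ratchet and stays there, then push the raised lever down by its cross bar, past the ratchet teeth, until it is fully down on its stop. Only press and push with the fingertips: grasp nothing, do not raise the lever, and leave the dish and the things standing around where they are.

Things in the scene. Friction and masses are not known exactly. Their poses are not given: they have to be found in the camera images.
- press: Small aluminium and grey steel lever press fixed on the bench, plate 280x90x12 mm. Origin at z=0 below the hub. Own x: level, from hub to the cross bar's end (plate x -125..155 mm); y: across, parallel to hub, pawl pivot and bar. Hub axis 55 mm high. Cheeks y +-22, x -66..18, 70 mm high at the hub, 94 at the pawl pivot; ratchet teeth reach 100 mm, pawl above them 115 (free: 140) mm.
- lever (a joint): Lever angle about the hub, rad: 0 = rising 45 degrees above level; grows as the lever comes down (elevation = 0.785 - value). Starts at 0.075 to 0.165. Pawl engaged: the ratchet stops it at 0.19 (0.23 if pushed with 25 N). Pawl free: goes down to the stop at 0.855. Stiff hub: it stays where it is left; pushing takes about 4 to 7 N at the bar.
- bar_mid (a point): Middle of the lever's black cross bar, a round bar 16 mm in diameter, 70 mm long, parallel to the press's y. The point is on the bar's axis, 155 mm from the hub axis, and moves on that arc about the hub: about 150 mm high at the start, 44 mm fully down. Push on its top. The beam is 12x12 mm; under it, 85 mm from the hub, hangs a rubber pad.
- pawl (a joint): Pawl angle about its pivot, rad: 0 = engaged in the ratchet, 0.40 = tab fully down on its stop; the nose clears the teeth from about 0.15. Pivot parallel to the press's y at x = -55 mm, 84 mm high. Stiff pivot: it stays where it is left; pressing the tab takes about 2 to 3 N.
- tab_top (a point): Middle of the top of the pawl's thumb tab, a flat ribbed steel plate 34 mm (x) by 36 mm (y) at the press's end away from the cross bar (press x = -98 mm, 99 mm high when engaged). Pressed straight down it sinks about 18 mm, turning about the pawl pivot, until it meets its stop.
- dish: Clear flat petri dish, 64 mm diameter, 12 mm high, lying loose on the base plate between three low pins, 85 mm from the hub under the lever's pad. Origin: centre of its underside. It must not be lifted or moved; the closed pad stays 2 mm above it.
- stopper: Black rubber stopper, 28 mm diameter, 31 mm high, standing about 90 mm beside the press on its +y side. Origin: centre of its underside. Leave alone.
- vial: Brown vial with a white cap, 20 mm diameter, 65 mm high, standing about 85 mm beside the press on its -y side. Origin: centre of its underside. Leave alone.
- marker: Marker pen, 146 x 13 x 14 mm, lying about 85 mm beside the press on its -y side, roughly along it. Origin: centre of its underside, its length along its own y. Leave alone.
- beaker: Small glass beaker, 58 mm wide, 68 mm high, standing about 100 mm beside the press on its +y side. Origin: centre of its underside. Leave alone.
- timer: White lab timer, 62 x 62 x 19 mm, lying about 110 mm from the press's long axis on its +y side, level with the thumb tab. Origin: centre of its underside. Leave alone.
- tape: Roll of brown tape, 104 mm diameter, 25 mm high, lying flat at the right, farther back. Origin: centre of its underside. Leave alone.
Things that resemble listed ones, but are neither listed nor needed, are in the scene too. Leave any red look-alike of the dish alone.

How it is judged:
By the outcome, as a careful person would: the job done as asked, in the order asked, and still so for the second after the job is handed in, with the robot touching nothing.
It also fails if it takes over 45 s, if anything falls off the work surface, if the arm or the gripper's body presses on something with over 40 N, if the wrist force passes 120 N, or if a joint passes its speed limit or range.

## Working session

There is one attempt and no reset: what is moved stays moved. The work goes in short steps, Python scripts to look and compute and a tool call to move; the robot and the scene stay as the last step left them, time stands still between calls to the robot, and variables do not carry over. Pictures are saved under pics/ and viewed, about 8 in all and at most 12, crops included, and the job is handed in when it is done.

Besides the shell and the picture viewer there is one more tool, called by a JSON object that holds its "name" and its "arguments", one argument or row to a line. send_rows: Moves the arm, as the interface text tells. Its arguments: {"type":"object","properties":{"commands":{"type":"array","items":{"type":"object","properties":{"delta_pos":{"type":"array","items":{"type":"number"}},"yaw":{"type":"number"}}}},"grip":{"type":"number"},"force":{"type":"number"}},"required":["commands"]}

```bash
mkdir -p pics
cat > h.py <<'E'
import numpy as np, cv2
from station import manip
def ray(c,u,v):
    T=np.array(c["world_to_cam"]);R=T[:3,:3];o=-R.T@T[:3,3]
    return o,R.T@np.array([(u-c["cx"])/c["fx"],(v-c["cy"])/c["fy"],1])
def onz(n,u,v,z):
    o,d=ray(manip.get_calibration(n),u,v);return o+d*(z-o[2])/d[2]
def tri(p):
    A=0;b=0
    for n,u,v in p:
        o,d=ray(manip.get_calibration(n),u,v);d/=np.linalg.norm(d);P=np.eye(3)-np.outer(d,d);A=A+P;b=b+P@o
    return np.linalg.solve(A,b)
def proj(n,X):
    c=manip.get_calibration(n);p=np.array(c["world_to_cam"])@np.r_[X,1];return [c["fx"]*p[0]/p[2]+c["cx"],c["fy"]*p[1]/p[2]+c["cy"]]
E
python3 - <<'E'
from h import *
for n in("scene","top"):
    cv2.imwrite(f"pics/{n}0.png",cv2.resize(manip.snapshot(n),None,fx=1.5625,fy=1.5625,interpolation=cv2.INTER_CUBIC))
    o,d=ray(manip.get_calibration(n),256,192);print(n,o,d)
s=manip.sense();print(s)
E
```

```text
scene [-0.0477504  -0.6918428   0.53500733] [ 0.62490216  0.64299272 -0.44327516]
top [ 0.48119102 -0.08635741  1.15470804] [ 0.08416747 -0.02841414 -0.99635018]
{'t': 0.1, 'q': array([ 1.05950271e+00,  5.28339228e-01,  1.43375828e+00,  1.54548179e-05,
        1.18141573e+00, -1.78508963e-01]), 'qd': array([ 0.00195359, -0.00228742, -0.00405989, -0.00026718, -0.00056175,
       -0.00037204]), 'tau': array([ 1.29675409e-04, -4.43305385e+01, -1.78586465e+01, -2.28025733e-04,
        3.94706483e-03,  3.87388596e-06]), 'tcp_pos': array([0.20382957, 0.59015547, 0.23045741]), 'tool_rot': array([ 1.65628410e-01,  9.86187765e-01, -9.01324173e-04, -3.31404029e-04]), 'force': array([ 0.10745503, -0.09884107, -0.64623178]), 'ft_torque': array([-0.0016492 ,  0.00317452,  0.03079283]), 'finger_gap': 0.9973444125120922}
```

View pics/scene0.png

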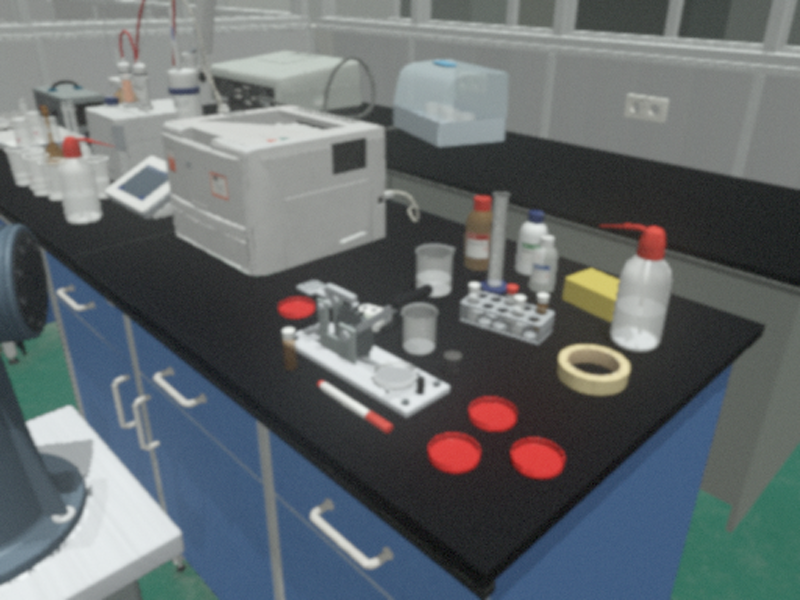

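View pics/top0.png

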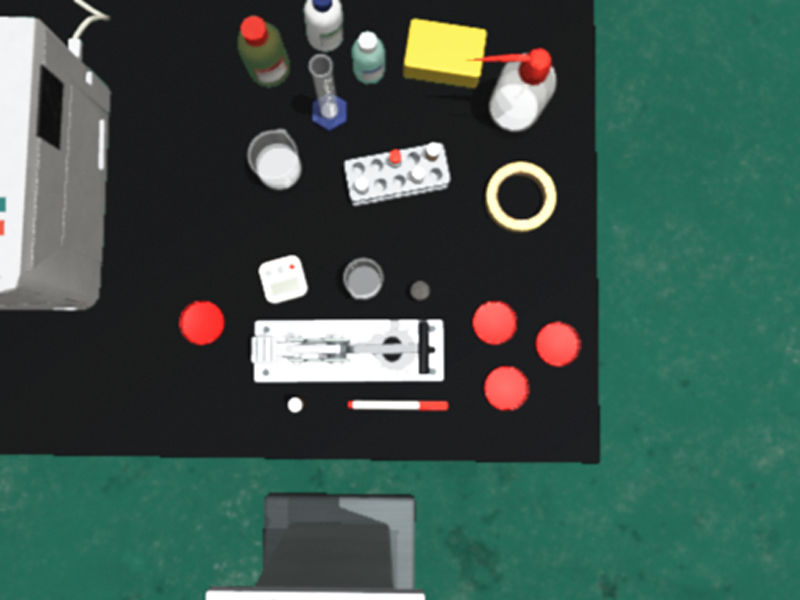

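The scene view shows the press with its raised bar at about (410,296). In the top view the plate's corners are near (254,321), (444,320), (444,381) and (254,382), the tab is at (262,348) and the black bar at (424,348).

Run:
```python
from h import *
im=manip.snapshot("top");k=1.5625
m=cv2.inRange(im,(150,150,150),(255,255,255)); m[:200]=0;m[248:]=0;m[:,:155]=0;m[:,292:]=0
m=cv2.morphologyEx(m,cv2.MORPH_CLOSE,np.ones((9,9)))
c=max(cv2.findContours(m,0,1)[0],key=cv2.contourArea);c=c[c[:,0,0]>172] 
b=cv2.boxPoints(cv2.minAreaRect(c));print(b*k)
P=np.array([onz("top",u,v,.012) for u,v in b]);print(P)
print(np.linalg.norm(P-np.roll(P,1,0),axis=1))
# plate far end (min world y) and axis
e=P[np.argsort(P[:,1])];end=e[:2].mean(0);oth=e[2:].mean(0)
x=end-oth;x/=np.linalg.norm(x);print("axis",x,"yaw",np.arctan2(x[1],x[0]))
hub=end-.155*x;hub[2]=0;print("hub",hub,"hub by mid",(end+oth)/2-.015*x)
tab=hub-.098*x;tab[2]=.099;print("tab",tab,np.array(proj("top",tab))*k,np.array(proj("scene",tab))*k)
for q in(.075,.12,.165):
    a=.785-q;B=hub+.155*np.cos(a)*x;B[2]=.055+.155*np.sin(a);print(q,B,np.array(proj("top",B))*k,np.array(proj("scene",B))*k)
s=manip.snapshot("scene")[150:265,165:300];cv2.imwrite("pics/s1.png",cv2.resize(s,None,fx=5,fy=5,interpolation=cv2.INTER_CUBIC))
```

```text
[[269.65567 320.16833]
 [442.1324  318.31372]
 [442.79202 379.66415]
 [270.31537 381.51877]]
[[ 0.54439659  0.07542604  0.012     ]
 [ 0.55120784 -0.18240272  0.012     ]
 [ 0.45996084 -0.18409324  0.012     ]
 [ 0.453403    0.07175805  0.012     ]]
[0.09106749 0.25791871 0.09126265 0.25593531]
axis [ 0.02601731 -0.99966149  0.        ] yaw -1.5447760816524871
hub [ 0.50155166 -0.02830045  0.        ] hub by mid [ 0.50185181 -0.03983305  0.012     ]
tab [0.49900196 0.06966638 0.099     ] [264.00897922 349.57549467] [311.66689901 286.11024157]
0.075 [ 0.50460989 -0.14580675  0.15603423] [423.13528268 346.95813638] [411.78817404 296.80546205]
0.12 [ 0.50472504 -0.15023126  0.15064417] [426.26431636 347.0148366 ] [414.12762631 301.52047108]
0.165 [ 0.50483377 -0.15440891  0.14506045] [429.16255931 347.07623446] [416.33048532 306.31029484]
```

View pics/s1.png

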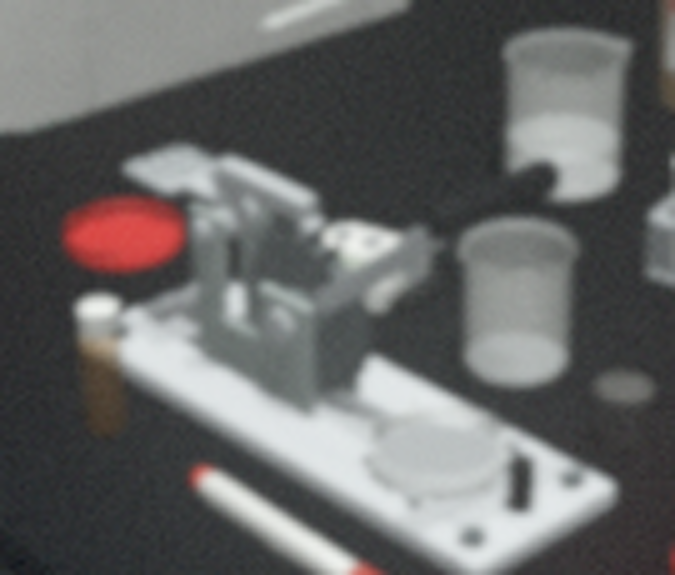

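The geometry agrees: plate 91 mm wide, and both predicted pixels fit. Tab at about (0.500, 0.070, 0.099), bar at about (0.505, -0.147, 0.154). I'll close the gripper and approach above the tab.

{"name": "send_rows", "arguments": {
  "commands": [
    {"delta_pos": [3,-5,0],"yaw": 0.06},
    {"delta_pos": [3,-5,0],"yaw": 0.06},
    {"delta_pos": [3,-5,0],"yaw": 0.06},
    {"delta_pos": [3,-5,0],"yaw": 0.06},
    {"delta_pos": [3,-5,0],"yaw": 0.06},
    {"delta_pos": [3,-5,0],"yaw": 0.06},
    {"delta_pos": [3,-5,0]},
    {"delta_pos": [3,-5,0]},
    {"delta_pos": [3,-5,0]},
    {"delta_pos": [2.5,-5,0]}
  ],
  "grip": 1,
  "force": 40
}}

```text
validation failed for argument at $.co...
```

{"name": "send_rows", "arguments": {
  "commands": [
    {"delta_pos": [3.0,-5.0,0.0],"yaw": 0.06},
    {"delta_pos": [3.0,-5.0,0.0],"yaw": 0.06},
    {"delta_pos": [3.0,-5.0,0.0],"yaw": 0.06},
    {"delta_pos": [3.0,-5.0,0.0],"yaw": 0.06},
    {"delta_pos": [3.0,-5.0,0.0],"yaw": 0.06},
    {"delta_pos": [3.0,-5.0,0.0],"yaw": 0.06},
    {"delta_pos": [3.0,-5.0,0.0],"yaw": 0.0},
    {"delta_pos": [3.0,-5.0,0.0],"yaw": 0.0},
    {"delta_pos": [3.0,-5.0,0.0],"yaw": 0.0},
    {"delta_pos": [2.5,-5.0,0.0],"yaw": 0.0}
  ],
  "grip": 1,
  "force": 40
}}

```text
t: 1.45
tcp_pos: [0.505, 0.0783, 0.2305]
tool_rot: [-0.024, 1.0, 0.001, 0.002]
force: [0.9, 0.1, 0.3]
finger_gap: -0.0
```

{"name": "send_rows", "arguments": {
  "commands": [
    {"delta_pos": [-0.5,-0.2,-4.0],"yaw": 0.0},
    {"delta_pos": [0.0,0.0,-4.0],"yaw": 0.0},
    {"delta_pos": [0.0,0.0,-3.0],"yaw": 0.0},
    {"delta_pos": [0.0,0.0,0.0],"yaw": 0.0}
  ]
}}

```text
t: 1.95
tcp_pos: [0.5045, 0.0705, 0.1187]
tool_rot: [-0.02, 1.0, 0.001, 0.006]
force: [0.7, -0.7, 0.5]
finger_gap: -0.003
```

Run:
```python
from h import *
s=manip.sense();print(s["tcp_pos"],s["force"])
a=manip.snapshot("scene")[130:265,150:300];b=manip.snapshot("wrist")
a=cv2.resize(a,(427,384),interpolation=cv2.INTER_CUBIC);b=cv2.resize(b,(373,280))
o=np.zeros((384,800,3),np.uint8);o[:,:427]=a;o[:280,427:]=b;cv2.imwrite("pics/s2.png",o)
```

```text
[0.5044738  0.07045702 0.11873115] [ 0.67426129 -0.70052193  0.52471127]
```

View pics/s2.png

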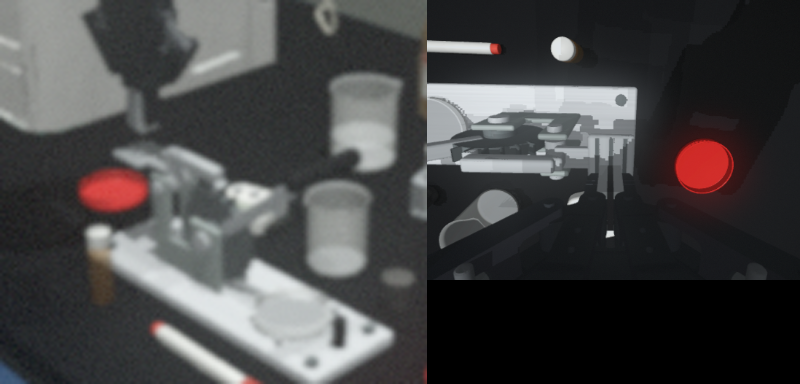

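The left half shows the closed fingertip just over the tab (about (140,150)), a few mm off toward +x. The wrist view shows the tips at (610,190) against the ribbed tab at (615,150).

{"name": "send_rows", "arguments": {
  "commands": [
    {"delta_pos": [-0.5,0.5,-0.5],"yaw": 0.0},
    {"delta_pos": [0.0,0.0,-0.5],"yaw": 0.0},
    {"delta_pos": [0.0,0.0,0.0],"yaw": 0.0}
  ]
}}

```text
t: 2.42
tcp_pos: [0.5032, 0.0764, 0.1135]
tool_rot: [-0.02, 1.0, 0.0, 0.012]
force: [0.2, 0.3, 0.1]
finger_gap: -0.002
```

{"name": "send_rows", "arguments": {
  "commands": [
    {"delta_pos": [0.0,0.0,-0.6],"yaw": 0.0},
    {"delta_pos": [0.0,0.0,-0.6],"yaw": 0.0},
    {"delta_pos": [0.0,0.0,-0.5],"yaw": 0.0}
  ]
}}

```text
t: 2.8
tcp_pos: [0.504, 0.0767, 0.0964]
tool_rot: [-0.02, 1.0, 0.0, 0.013]
force: [0.1, 2.6, 2.1]
finger_gap: -0.005
```

{"name": "send_rows", "arguments": {
  "commands": [
    {"delta_pos": [0.0,0.0,-0.5],"yaw": 0.0},
    {"delta_pos": [0.0,0.0,-0.5],"yaw": 0.0},
    {"delta_pos": [0.0,0.0,-0.4],"yaw": 0.0}
  ]
}}

```text
t: 3.18
tcp_pos: [0.504, 0.0776, 0.0815]
tool_rot: [-0.02, 1.0, 0.001, 0.013]
force: [-1.1, 1.3, 9.1]
finger_gap: -0.001
```

{"name": "send_rows", "arguments": {
  "commands": [
    {"delta_pos": [0.0,0.0,-0.5],"yaw": 0.0},
    {"delta_pos": [0.0,0.0,-0.5],"yaw": 0.0}
  ]
}}

```text
t: 3.42
tcp_pos: [0.5046, 0.0774, 0.0802]
tool_rot: [-0.021, 1.0, 0.0, 0.015]
force: [-12.2, 2.6, 58.6]
finger_gap: -0.0
```

The tab is hard on its stop: TCP z stalled at 80 mm with 58 N. I'll lift off and move above the bar.

{"name": "send_rows", "arguments": {
  "commands": [
    {"delta_pos": [0.0,0.0,2.0],"yaw": 0.0},
    {"delta_pos": [0.0,0.0,5.0],"yaw": 0.0},
    {"delta_pos": [0.0,0.0,5.0],"yaw": 0.0},
    {"delta_pos": [0.0,-5.0,0.0],"yaw": 0.0},
    {"delta_pos": [0.0,-5.0,0.0],"yaw": 0.0},
    {"delta_pos": [0.0,-5.0,0.0],"yaw": 0.0},
    {"delta_pos": [0.0,-5.0,0.0],"yaw": 0.0},
    {"delta_pos": [0.0,-2.0,0.0],"yaw": 0.0},
    {"delta_pos": [0.0,0.0,0.0],"yaw": 0.0}
  ]
}}

```text
t: 4.55
tcp_pos: [0.5037, -0.1544, 0.2043]
tool_rot: [-0.024, 1.0, -0.006, 0.016]
force: [0.6, 0.2, -0.1]
finger_gap: 0.001
```

Run:
```python
from h import *
s=manip.sense();print(s["tcp_pos"],s["force"])
a=manip.snapshot("scene")[130:265,150:300];b=manip.snapshot("wrist")
a=cv2.resize(a,(427,384),interpolation=cv2.INTER_CUBIC);b=cv2.resize(b,(373,280))
o=np.zeros((384,800,3),np.uint8);o[:,:427]=a;o[:280,427:]=b;cv2.imwrite("pics/s3.png",o)
```

```text
[ 0.50369654 -0.15438624  0.2043459 ] [ 0.6189604   0.24766816 -0.13895815]
```

View pics/s3.png

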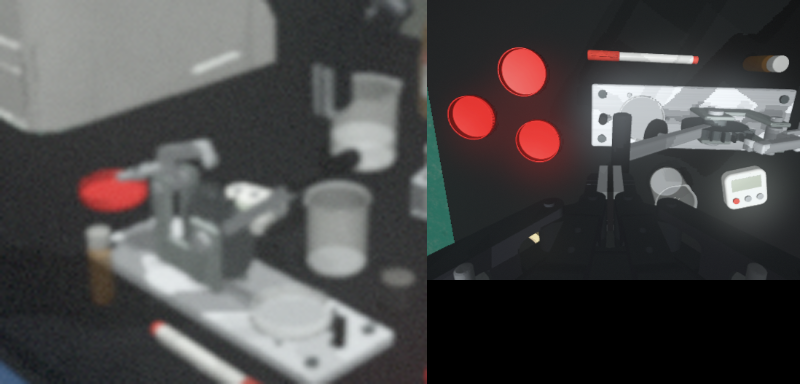

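The pawl is swung up and stays free. The lever is still raised, with the tips above the bar (wrist view: bar at (622,140), tips at (610,190)). I'll descend onto it.

{"name": "send_rows", "arguments": {
  "commands": [
    {"delta_pos": [0.0,0.3,-2.0],"yaw": 0.0},
    {"delta_pos": [0.0,0.0,-1.5],"yaw": 0.0},
    {"delta_pos": [0.0,0.0,0.0],"yaw": 0.0}
  ]
}}

```text
t: 5.03
tcp_pos: [0.5028, -0.1451, 0.1685]
tool_rot: [-0.027, 0.999, -0.005, 0.015]
force: [-0.9, -0.2, -0.6]
finger_gap: -0.003
```

{"name": "send_rows", "arguments": {
  "commands": [
    {"delta_pos": [0.0,-0.1,-0.7],"yaw": 0.0},
    {"delta_pos": [0.0,-0.5,-0.7],"yaw": 0.0},
    {"delta_pos": [0.0,-0.5,-0.7],"yaw": 0.0},
    {"delta_pos": [0.0,-0.5,-0.8],"yaw": 0.0}
  ]
}}

```text
t: 5.52
tcp_pos: [0.5041, -0.1611, 0.1434]
tool_rot: [-0.031, 0.999, -0.008, 0.017]
force: [-1.8, 0.5, 4.5]
finger_gap: -0.003
```

{"name": "send_rows", "arguments": {
  "commands": [
    {"delta_pos": [0.0,-0.5,-1.0],"yaw": 0.0},
    {"delta_pos": [0.0,-0.5,-1.0],"yaw": 0.0},
    {"delta_pos": [0.0,-0.4,-1.0],"yaw": 0.0},
    {"delta_pos": [0.0,-0.3,-1.0],"yaw": 0.0}
  ]
}}

```text
t: 6.02
tcp_pos: [0.5045, -0.1793, 0.1063]
tool_rot: [-0.033, 0.999, -0.01, 0.018]
force: [-2.2, -1.7, 4.7]
finger_gap: 0.004
```

{"name": "send_rows", "arguments": {
  "commands": [
    {"delta_pos": [0.0,-0.2,-1.0],"yaw": 0.0},
    {"delta_pos": [0.0,-0.2,-1.0],"yaw": 0.0},
    {"delta_pos": [0.0,-0.1,-0.8],"yaw": 0.0}
  ]
}}

```text
t: 6.4
tcp_pos: [0.5047, -0.186, 0.0793]
tool_rot: [-0.035, 0.999, -0.013, 0.019]
force: [-2.9, -0.5, 4.0]
finger_gap: -0.002
```

{"name": "send_rows", "arguments": {
  "commands": [
    {"delta_pos": [0.0,0.1,-0.8],"yaw": 0.0},
    {"delta_pos": [0.0,0.0,-0.7],"yaw": 0.0},
    {"delta_pos": [0.0,0.0,-0.6],"yaw": 0.0}
  ]
}}

```text
t: 6.78
tcp_pos: [0.506, -0.1861, 0.0578]
tool_rot: [-0.035, 0.999, -0.014, 0.02]
force: [-2.7, -1.6, 4.7]
finger_gap: 0.002
```

{"name": "send_rows", "arguments": {
  "commands": [
    {"delta_pos": [0.0,0.0,-0.4],"yaw": 0.0},
    {"delta_pos": [0.0,0.0,-0.4],"yaw": 0.0}
  ]
}}

```text
t: 7.02
tcp_pos: [0.5062, -0.1861, 0.0513]
tool_rot: [-0.035, 0.999, -0.014, 0.02]
force: [-10.4, 1.6, 49.7]
finger_gap: -0.004
```

The lever is on its stop: TCP z is 51 mm with force at 50 N. I'll lift off and check.

{"name": "send_rows", "arguments": {
  "commands": [
    {"delta_pos": [0.0,0.0,2.0],"yaw": 0.0},
    {"delta_pos": [0.0,0.0,5.0],"yaw": 0.0},
    {"delta_pos": [0.0,0.0,6.0],"yaw": 0.0},
    {"delta_pos": [0.0,-5.0,5.0],"yaw": 0.0},
    {"delta_pos": [0.0,-5.0,0.0],"yaw": 0.0},
    {"delta_pos": [0.0,-5.0,0.0],"yaw": 0.0},
    {"delta_pos": [0.0,0.0,0.0],"yaw": 0.0},
    {"delta_pos": [0.0,0.0,0.0],"yaw": 0.0}
  ]
}}

```text
t: 8.02
tcp_pos: [0.506, -0.3272, 0.2277]
tool_rot: [-0.035, 0.999, -0.008, 0.02]
force: [0.2, 0.4, -0.3]
finger_gap: -0.001
```

Run:
```python
from h import *
s=manip.sense();print(s["t"],s["tcp_pos"],s["force"])
a=manip.snapshot("scene")[130:265,150:300];b=manip.snapshot("top")[150:290,90:400]
a=cv2.resize(a,(400,360),interpolation=cv2.INTER_CUBIC);b=cv2.resize(b,(400,181),interpolation=cv2.INTER_CUBIC)
o=np.zeros((360,800,3),np.uint8);o[:,:400]=a;o[:181,400:]=b;cv2.imwrite("pics/s4.png",o)
x=np.array([.026,-1,0]);B=np.array([.5016,-.029,0])+.1546*x;B[2]=.044
p=proj("scene",B);print("bar predicted in crop",(p[0]-150)*400/150,(p[1]-130)*360/135)
p=proj("top",B);print((p[0]-90)*400/310+400,(p[1]-150)*181/140)
```

```text
8.025 [ 0.50601928 -0.3272462   0.2277133 ] [ 0.23624612  0.35584431 -0.29892324]
bar predicted in crop 334.3766916262104 300.9904345503467
651.0057158469322 94.3525769071098
```

View pics/s4.png

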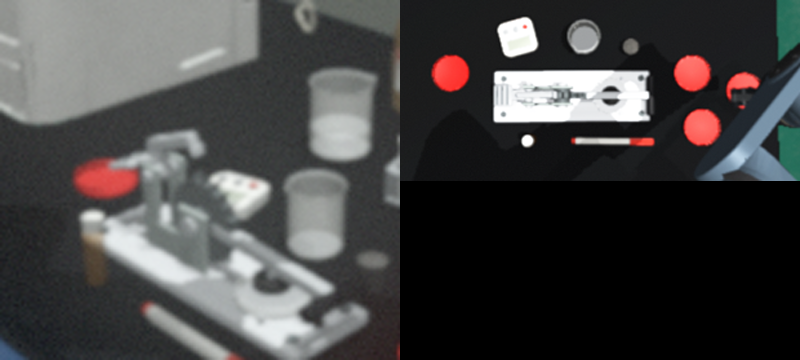

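The lever is down, with the bar at about (335,300), where a fully-down bar was predicted. The pawl is still swung clear, and the dish and neighbours haven't moved. I'll hand in.

```bash
python3 -c "
from station import manip
print(manip.sign_off())"
```

```text
the job is handed in; nothing more can be done
None
```

The press is closed: I pressed the pawl's tab down first, then pushed the lever down by its cross bar, and handed the job in at about 8 s.

- **Tab:** I pressed it with closed fingertips until it stopped at about 80 mm high, where the force rose to 59 N. After I lifted off, the pawl stayed swung clear of the ratchet.
- **Lever:** The bar moved with about 4–5 N all the way, with no catch at the teeth, until it hit its stop. The bar's top was then about 51 mm high, against about 52 mm expected, and the force rose to 50 N.
- **Last check:** After I backed off, the last picture showed the bar where a fully-down bar should be and the pawl still free. The dish, stopper, vial, marker, beaker and timer looked unmoved; the tape was not in this crop. The gripper was touching nothing.

No check failed or disagreed. Both stop forces were higher than needed, but they came through the fingertips and stayed under the 120 N wrist limit.

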